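Tip the dud capacitor out of the red bench barrow

ROBOT

A 6-joint arm with a two-finger parallel gripper is mounted at the origin on the work surface. World frame = base frame: x ahead of the robot, y to its left, z up, the work surface at z = 0. Lengths are in m, angles in degrees, forces in N, time in s.
With the tool pointing down it reaches from about 0.3 to 0.85 m from the base axis. Payload 5.4 kg.
Tool frame: the origin (TCP) lies between the finger pads; the fingertips stand 19 mm ahead of it and the grasp point (between the pads) is the TCP (ctrl.tips_ahead is the distance from the TCP to the fingertips, in m); z points along the fingers, y is the line along which they close (so a half turn about z gives the same grasp; the last joint's range is limited). The gripper opens to 85 mm and grips with 20 to 120 N. Pads are 22 mm wide; open, the fingers measure 114 mm over their backs; the gripper's body (76 mm by 85 mm) begins 54 mm behind the grasp point. The pads swing forward as they close: fully open they stand 13 mm farther back than shut.
Start: joints at [-76.266, 9.076, 91.501, -0, 79.423, -12.038], TCP at [0.25, -0.518, 0.25] pointing down, gripper open.
Joint ranges: [-166.64, 166.64], [-54.1, 131.32], [10.49, 154.53], [-73.88, 253.88], [9.74, 151.15], [-171.62, 171.62]. Speed limits (degrees/s): [147.25, 147.25, 180, 180, 180, 180].

INTERFACE

Orientations are given as a 3x3 rotation matrix whose columns are the frame's x, y, z axes.
In Python, from cell import ctrl, kin, readout, viewer, cut_out, tip_of gives the robot as it stands. Calls block until the motion is done:
- ctrl.move_pose(position, orientation): joint-space move of the TCP to a pose.
- ctrl.movel(position, attitude=None, rate=0.15, stop_force=None): straight line of the TCP; attitude=None keeps the orientation; rate is the mean speed in m/s. With stop_force (N) it stops when the force on the tool has changed by that much, and returns True; else False.
- ctrl.set_joints(angles): joint-space move.
- ctrl.release() and ctrl.close(grip_force=None): open the fingers fully, or close them until they stop; grip_force is the grip in N (None keeps the last).
- ctrl.pause(seconds).
- kin.inverse_kinematics(position, orientation): joint angles nearest the present ones, or None.
- readout.read_state(): the state.
- viewer.grab_frame(name): name is "scene" or "top"; returns the picture (420x560x3 uint8, red, green, blue); there is no depth.
- viewer.camera_info(name): a dict with "vertical_fov" (degrees; the focal length in pixels is half the picture's height over the tangent of half this angle, whatever the lens; pixels are square), "cx", "cy" (the principal point, pixels), "world_to_cam" (4x4, takes a point from world to camera coordinates). Camera axes: x right, y down, z forward; pixel columns grow to the right and rows downward; lengths in m; the calibration is good to about 2 mm. A picture is of the moment at which its call begins. camera_info takes no time and is no camera call.
A pose or a line that the arm cannot do raises ctrl.Unreachable and nothing moves.
- ctrl.finish_job(): hands the job in; it is judged then, once.
Trained networks look in the newest picture that a camera, given by its name, has taken for a name from the list of things; names that differ only in an ending like _2 or _b are one class to them, and where a whole thing is asked for, a point or a joint stands for the part that bears it (a point fixed in the world has none). Each returns a list of dicts, best first, with "score" (0 to 1); they miss things now and then, are a little off and sometimes report something else, mostly with a low value. They report only what shows in the picture. A call takes as long as a camera call. They do not tell look-alikes from the thing itself.
- cut_out(camera, query): "mask" (420x560 bool, what is visible of it).
- tip_of(camera, query): "at" ([x, y, z] in m, in world coordinates, good to about 4 mm: a listed point, or the origin of a listed thing).
The state is a dict: "time": time; "joint_pos": joint angles; "joint_vel": joint speeds; "joint_efforts": joint torques, N m; "tool_pos": TCP position; "tool_rot": TCP orientation; "force": force on the tool from outside, world axes, zero at the start; "wrist_torque": the same for the moment, N m; "grip_width": opening from 0.0 (shut) to 1.0 (fully open); "grip_force": force on a finger pad.
Only numpy, scipy, OpenCV 4.12 (cv2) and the standard library are available. Lean on these libraries where they do the work, as an engineer would, in place of code of your own. Each camera call takes 0.05 s, during which the arm holds its last target. There are 200 camera calls.

TASK

Take the red hand barrow by its handle bar and lift it, so that it tips steeply forward over its wheel and the dud capacitor rolls out into the grey tray in front of it. Then lower the barrow gently back onto its legs, without dropping it, and let go. Leave the green barrow with the good part alone.

Things in the scene. Friction and masses are not known exactly. Their poses are not given: they have to be found in the camera images.
- red_barrow: Red bench tip barrow, 0.6 kg. Origin on its wheel axle, 36 mm above the bench; x forward (handle to wheel to tray), z up, level at rest. The wheel is held in a fixed chock: the barrow only turns about the axle (y), 0 on its legs to 0.85 rad tipped, and falls back if let go. Tub 84 mm wide, 100 mm high, open in front; its floor rises 0.24 rad to the lip at rest; 0.5 to 0.75 rad of tip empties it.
- red_handle (a point): Middle of the red barrow's handle: a round black bar 14 mm thick along y, at (-215, 0, 45) mm in the barrow's frame (81 mm above the bench at rest); axes as the barrow's. 74 mm free between two 10 mm side arms that run forward and down; the tub begins 75 mm ahead of it. It takes about 3 N to lift; the bar can pivot between gripping fingers.
- green_barrow: The green hand barrow, the same in shape and frame as the red one, with a blue good capacitor in its tub and a grey tray of its own in front; it stands beside the red one, to its left or right, and is to be left alone.
- dud_capacitor: The dud capacitor: a black cylinder 35 mm across and 58 mm long, about 70 g, lying across the red barrow's tub against its rear wall. Origin at its middle, y along the cylinder.
- scrap_tray: The grey open tray fixed to the bench in front of the red barrow's wheel: 170 mm (x) by 150 mm (y), 40 mm high, walls 4 mm. Origin at the foot of the middle of its near wall, the side next to the wheel; x forwards like the barrow's, so the tray spans x 0 to 170 mm.
Mind the look-alikes: they are no part of the job. Of the things that look like the dud_capacitor, the larger one is meant. What is shaped like the scrap_tray but black is not meant.

How it is judged (in metres and radians):
On the way:
1. the red barrow is tipped forward over its wheel by more than 0.3 rad (angle between red_barrow's own z axis and vertical above 0.3 rad), for 0.2 s.
At the end, for the whole second after the job is handed in: The dud capacitor lies at rest in the grey tray (its middle within the tray's walls and less than 55 mm above its underside), the red barrow stands at rest back on its legs (within 0.06 rad), and the green barrow still stands on its legs (within 0.06 rad) (x of dud_capacitor in the frame of scrap_tray between 0.005 and 0.165 m and y of dud_capacitor in the frame of scrap_tray between -0.07 and 0.07 m and z of dud_capacitor in the frame of scrap_tray below 0.055 m and angle between each of red_barrow, green_barrow's own z axis and vertical below 0.06 rad and angular speed of red_barrow below 0.1 rad/s and linear speed of dud_capacitor below 0.05 m/s); the robot touches nothing.
It fails at once if the red barrow is dropped or flung (turns faster than 3 rad/s) (angular speed of red_barrow above 3 rad/s).
It fails at once if the green barrow is tipped by more than 0.15 rad (angle between green_barrow's own z axis and vertical above 0.15 rad).
It also fails if it takes over 40 s, if anything falls off the work surface, if the arm or the gripper's body presses on something with over 40 N, if the wrist force passes 120 N, or if a joint passes its speed limit or range.

## Working session

There is one attempt and no reset: what is moved stays moved. The work goes in short steps, each a Python script; the robot and the scene stay as the last script left them, time stands still between calls to the robot, and variables do not carry over. Pictures are saved under pics/ and viewed, at most 10 in all, crops included, and the job is handed in when it is done.

```bash
mkdir -p pics; python3 - <<'E'
from cell import *
import cv2
for c in ("scene","top"):
    im=viewer.grab_frame(c); cv2.imwrite(f"pics/{c}1.png",im[:,:,::-1])
    for q in ("red_handle","red_barrow","scrap_tray","dud_capacitor","green_barrow"):
        print(c,q,[(round(d["score"],2),[round(float(v),3) for v in d["at"]]) for d in tip_of(c,q)][:4])
print(readout.read_state()["time"])
E
```

```text
scene red_handle [(0.71, [0.483, 0.108, 0.08])]
scene red_barrow [(0.65, [0.695, 0.163, 0.035])]
scene scrap_tray [(0.78, [0.734, 0.164, -0.0])]
scene dud_capacitor [(0.57, [0.592, 0.132, 0.074]), (0.49, [0.595, 0.006, 0.013])]
scene green_barrow [(0.7, [0.702, -0.148, 0.037])]
top red_handle [(0.96, [0.486, 0.109, 0.083]), (0.35, [0.738, 0.165, -0.005])]
top red_barrow [(0.6, [0.693, 0.155, 0.041])]
top scrap_tray [(0.71, [0.493, 0.345, -0.002]), (0.59, [0.739, 0.164, -0.004])]
top dud_capacitor [(0.67, [0.598, 0.008, 0.016]), (0.61, [0.592, 0.131, 0.072])]
top green_barrow [(0.88, [0.702, -0.144, 0.036])]
0.6
```

View pics/scene1.png

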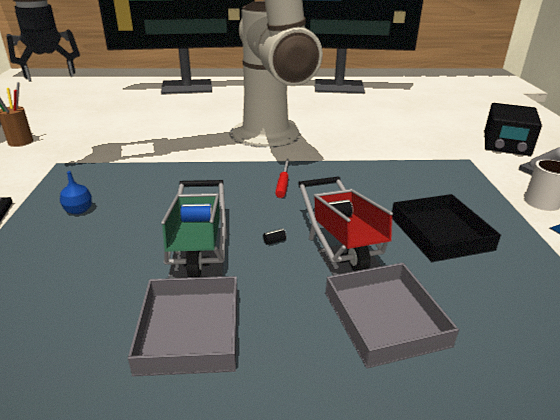

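View pics/top1.png

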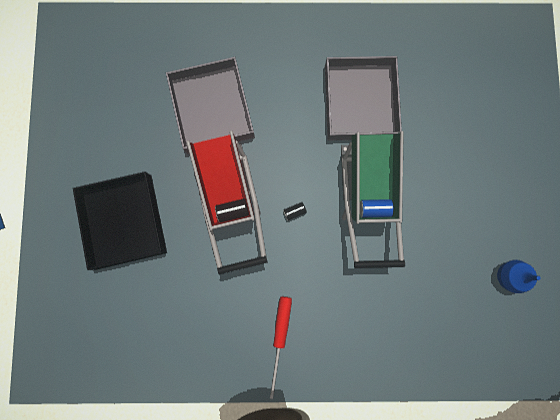

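The scene shows the red barrow on the robot's left: bar at top (243,266), tub at (220,180), grey tray at (210,105). The black tray at (120,220) is the decoy. There are two dud look-alikes: a larger cylinder in the red tub (231,210) and a smaller one loose on the bench (294,211). The larger one in the tub fits. Next I'll confirm this in a crop and refine the bar position.

```bash
cat > h.py <<'E'
import numpy as np
from cell import *
def ray(cam,u,v,z):
    I=viewer.camera_info(cam); f=210/np.tan(np.radians(I["vertical_fov"])/2); T=np.array(I["world_to_cam"])
    R,t=T[:3,:3],T[:3,3]; o=-R.T@t; d=R.T@np.array([(u-I["cx"])/f,(v-I["cy"])/f,1]); return o+d*(z-o[2])/d[2]
E
python3 - <<'E'
from h import *
import cv2
im=cv2.imread("pics/top1.png"); cv2.imwrite("pics/crop.png",cv2.resize(im[130:280,170:330],None,fx=4,fy=4,interpolation=cv2.INTER_CUBIC)[:, :])
for p in [(219,272),(267,260)]: print(ray("top",*p,.081))
for p in [(302,185),(341,181)]: print(ray("scene",*p,.081))
for a in (13.6,193.6):
    c,s=np.cos(np.radians(a)),np.sin(np.radians(a)); R=np.array([[-s,c,0],[c,s,0],[0,0,-1]]).T
    for P in [(.485,.109,.18),(.485,.109,.081),(.571,.13,.216)]: 
        q=kin.inverse_kinematics(P,R); print(a,P,None if q is None else np.round(q,1))
E
```

```text
[0.47134717 0.1527735  0.081     ]
[0.49345056 0.06256428 0.081     ]
[0.50136221 0.07131947 0.081     ]
[0.48502671 0.15930007 0.081     ]
13.6 (0.485, 0.109, 0.18) [ -1.3   1.3 108.1  -0.   70.6 -14.9]
13.6 (0.485, 0.109, 0.081) [ -1.3   9.6 111.8  -0.   58.6 -14.9]
13.6 (0.571, 0.13, 0.216) [  1.   12.2  91.9  -0.   75.9 -12.6]
193.6 (0.485, 0.109, 0.18) [ -1.3   1.3 108.1  -0.   70.6 165.1]
193.6 (0.485, 0.109, 0.081) [ -1.3   9.6 111.8  -0.   58.6 165.1]
193.6 (0.571, 0.13, 0.216) [  1.   12.2  91.9  -0.   75.9 167.4]
```

View pics/crop.png

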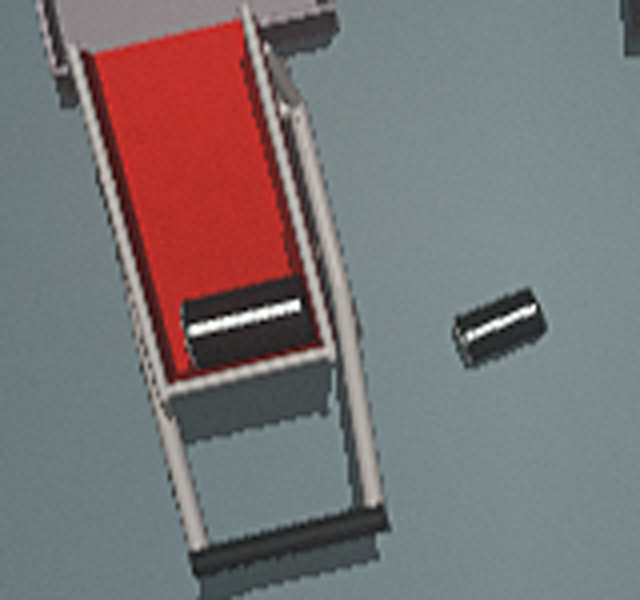

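The crop confirms it: the larger cylinder at crop (245,320) lies in the red tub, and the loose one at (500,325) is clearly smaller. The bar's middle is at crop (290,538), about (0.485, 0.109), at yaw 13.6°. I'll grasp there.

```bash
cat >> h.py <<'E'
yaw=np.radians(13.6); c,s=np.cos(yaw),np.sin(yaw); R=np.array([[-s,c,0],[c,s,0],[0,0,-1]]).T
H=np.array([.485,.1087,.081])
def st(*k):
    S=readout.read_state(); print({i:np.round(S[i],3).tolist() for i in k or ("time","tool_pos","force","grip_width","grip_force")})
E
python3 - <<'E'
from h import *
import cv2
ctrl.move_pose(H+[0,0,.14],R); st()
print(ctrl.movel(H+[0,0,.0],rate=.1,stop_force=15)); st()
ctrl.close(40); st()
cv2.imwrite("pics/g.png",np.vstack([cv2.resize(viewer.grab_frame("scene")[120:290,240:480],None,fx=2,fy=2),])[:,:,::-1])
E
```

```text
{'time': 2.983, 'tool_pos': [0.485, 0.108, 0.221], 'force': [-0.27, -0.299, -0.818], 'grip_width': 0.997, 'grip_force': 0.0}
False
{'time': 4.533, 'tool_pos': [0.486, 0.109, 0.082], 'force': [-0.021, 0.743, 0.26], 'grip_width': 0.997, 'grip_force': 0.0}
{'time': 5.192, 'tool_pos': [0.485, 0.109, 0.081], 'force': [-2.072, -0.483, 3.345], 'grip_width': 0.146, 'grip_force': 38.936}
```

View pics/g.png

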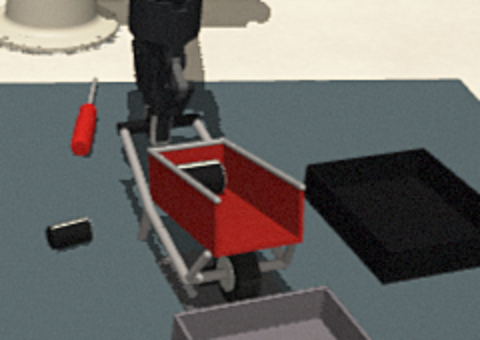

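The fingers hold the middle of the bar: opening about 12 mm, 39 N, and the picture (crop 160,125) agrees. Next I'll tip along the arc about the axle.

```bash
cat >> h.py <<'E'
def P(a): # handle position at tip angle a
    x=-.215*np.cos(a)+.045*np.sin(a); z=.215*np.sin(a)+.045*np.cos(a)
    return H+[(x+.215)*c,(x+.215)*s,z-.045]
E
python3 - <<'E'
from h import *
import cv2
for a in np.arange(.1,.75,.1): ctrl.movel(P(a),R,rate=.07)
st(); ctrl.pause(1); st()
a=viewer.grab_frame("scene")[120:360,240:500]; b=viewer.grab_frame("top")[40:280,120:380]
cv2.imwrite("pics/t.png",cv2.resize(np.hstack([a,b]),None,fx=1.5,fy=1.5)[:,:,::-1])
print([(round(d["score"],2),np.round(d["at"],3)) for d in tip_of("scene","dud_capacitor")])
E
```

```text
{'time': 8.508, 'tool_pos': [0.562, 0.128, 0.213], 'force': [-14.273, -3.146, 15.689], 'grip_width': 0.143, 'grip_force': 39.173}
{'time': 9.508, 'tool_pos': [0.562, 0.127, 0.213], 'force': [-14.791, -2.954, 15.421], 'grip_width': 0.148, 'grip_force': 39.15}
[(0.85, array([0.882, 0.206, 0.021])), (0.59, array([0.599, 0.006, 0.01 ]))]
```

View pics/t.png

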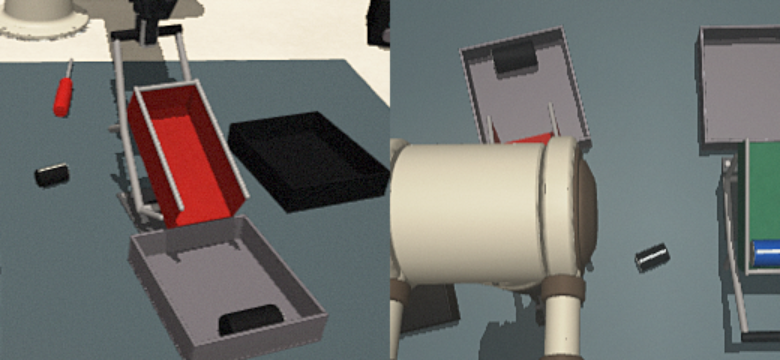

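The barrow is tipped about 0.7 rad and the dud lies in the grey tray (left panel 250,320; x about 0.15 in the tray). Next I'll lower the barrow the same way.

```bash
python3 - <<'E'
from h import *
import cv2
for a in np.arange(.6,.05,-.1): ctrl.movel(P(a),R,rate=.07)
ctrl.movel(P(0),R,rate=.03,stop_force=12); st(); ctrl.pause(.3)
ctrl.release(); st()
ctrl.movel(H+[0,0,.14],rate=.12); ctrl.move_pose([.3,-.2,.3],R); ctrl.pause(.5); st()
a=viewer.grab_frame("scene")[120:390,120:500]; b=viewer.grab_frame("top")[40:310,120:440]
cv2.imwrite("pics/e.png",np.hstack([a,b])[:,:,::-1])
for q in("dud_capacitor","scrap_tray","red_handle"):print(q,[(round(d["score"],2),np.round(d["at"],3)) for d in tip_of("top",q)])
E
```

```text
{'time': 13.342, 'tool_pos': [0.485, 0.109, 0.082], 'force': [-6.337, -3.038, 0.805], 'grip_width': 0.147, 'grip_force': 41.68}
{'time': 14.342, 'tool_pos': [0.485, 0.109, 0.081], 'force': [0.683, -0.44, 0.085], 'grip_width': 1.003, 'grip_force': 0.0}
{'time': 17.533, 'tool_pos': [0.3, -0.2, 0.3], 'force': [0.661, -0.88, -0.134], 'grip_width': 1.0, 'grip_force': 0.0}
dud_capacitor [(0.78, array([0.595, 0.012, 0.014])), (0.61, array([0.886, 0.201, 0.023]))]
scrap_tray [(0.98, array([ 0.74 ,  0.164, -0.004])), (0.67, array([ 0.492,  0.346, -0.002])), (0.24, array([0.484, 0.11 , 0.082]))]
red_handle [(0.95, array([0.485, 0.108, 0.081]))]
```

View pics/e.png

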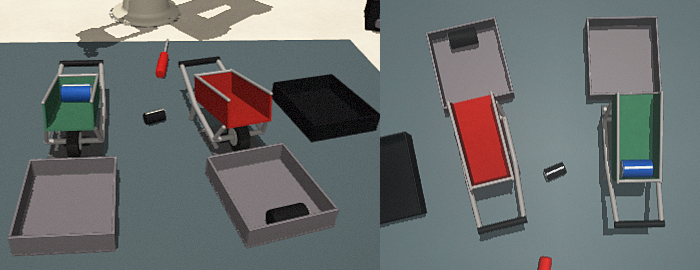

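The red barrow is empty and back on its legs (bar at z 0.081). The dud is in the grey tray at (288,213), and the green barrow is untouched.

```bash
python3 -c "
from cell import *
print(ctrl.finish_job())"
```

```text
the job is handed in; nothing more can be done
None
```

The job is handed in: the dud capacitor lies in the grey tray, the red barrow is back on its legs and released, and the green barrow was left alone (about 17.5 s of the 40 s used; no verdict was returned).

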